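# Unstack the sample pods and load the analyser magazine

### The job

Take the two stacks of sample pods apart, keeping every pod upright: the red pod goes into the well of the black heating block and the blue pod into the well of the white cooling block. The analyser measures the uppermost pod of its spring-loaded magazine first and the green check standard has to be measured before the yellow sample, so push the yellow pod down into the magazine and the green one down on top of it, until the catches hold them. Leave the beaker standing where it is.

Things in the scene. Friction and masses are not known exactly. Their poses are not given: they have to be found in the camera images.
- pod_yellow: Wide sample pod, yellow foot and lid disc (the sample). Upright round body 40 mm in diameter (grip this) on a round foot 66 mm in diameter, 8 mm high; 34 mm high in all. About 110 g. A recess in the underside, 47 mm wide and 5 mm deep, takes the bevelled top of another pod: stacked pods lie 29 mm apart. Origin: centre of the underside, z up. Starts on the bench, red or blue on it.
- pod_green: Wide sample pod with a green foot and lid disc (the check standard), otherwise just like the yellow one: foot 66 x 8 mm, body 40 mm in diameter, 34 mm high in all, the same recess. Origin: centre of the underside. Starts on the bench at the bottom of the other stack.
- pod_red: Narrow sample pod, red foot and lid disc: body 40 mm in diameter (grip this) on a foot 52 mm in diameter, 8 mm high; 34 mm high in all; the same recess below. About 90 g. Origin: centre of the underside. Starts nested on the yellow or the green pod, its underside 29 mm above the bench.
- pod_blue: Narrow sample pod, blue foot and lid disc, otherwise just like the red one: foot 52 x 8 mm, body 40 mm in diameter, 34 mm high. Origin: centre of the underside. Starts nested on the other stack.
- heat_block: Fixed heating block: black housing 84 x 84 mm, 38 mm high, a red ring round its one well and red at the bottom of it. The well is at the centre of the top, 60 mm in diameter with a bevelled edge, 7 mm deep; a pod in it has its underside 31 mm above the bench. Origin: centre of the underside, on the bench.
- cool_block: Fixed cooling block: white housing, bright metal top, a blue ring round its one well and blue at the bottom of it. Sizes, well and origin as for the heating block.
- magazine: Fixed spring-loaded magazine, base 120 (its x) x 84 mm (its y): clear barrel 71 mm inside, rim 46 mm up; four steel rods, 45 degrees between x and y, 72 mm high, rounded tops, guide a 66 mm foot with 2.5 mm play. Grey catch housings at its +x and -x ends, 41 to 60 mm off the axis, 73 mm high; its +y and -y sides are open for the fingers. Origin: barrel axis, on the bench.
- magazine_catch (a point): On the barrel axis, level with the underside of the two sprung brass catches, 56 mm up. Push a pod straight down, held by its 40 mm part; the catches snap over its foot when the foot's top is below this point. Go 2 to 4 mm further, let go: it springs up against them, its underside 48 mm above the bench. A second pod nested on it (underside at 77 mm) goes in likewise, the first then lying at 19 mm.
- magazine_follower (a joint): Travel of the black sprung plate that carries the pods, in m: 0 when empty (plate 55 mm above the bench), about 0.007 with one pod latched, 0.036 with two, 0.042 at the stop. Resistance rises evenly from 3 N at 0 to 10 N at the stop; the catches add a few N while a foot passes.
- beaker: Bystander, to be left standing: empty glass beaker, 65 mm in diameter, 85 mm high, at the left near the front edge. Origin: centre of the underside.

How it is judged:
At the end, for the whole second after the job is handed in: Red seated in the heating block's well, blue in the cooling block's (8 mm of centre, within 3 mm of its floor, 0.06 rad). Yellow below, green above, latched in the magazine (undersides 11-23 and 40-51 mm up, 6 mm of its axis, 0.08 rad). All upright, at rest (horizontal distance between pod_red and heat_block below 0.008 m and z of pod_red in the frame of heat_block between 0.028 and 0.034 m and angle between each of pod_red, pod_blue's own z axis and vertical below 0.06 rad and horizontal distance between pod_blue and cool_block below 0.008 m and z of pod_blue in the frame of cool_block between 0.028 and 0.034 m and horizontal distance between each of pod_yellow, pod_green and magazine below 0.006 m and z of pod_yellow in the frame of magazine between 0.011 and 0.023 m and angle between each of pod_yellow, pod_green's own z axis and vertical below 0.08 rad and z of pod_green in the frame of magazine between 0.04 and 0.051 m and linear speed of each of pod_red, pod_blue, pod_yellow, pod_green below 0.02 m/s); the robot touches nothing.
It fails at once if a pod is tipped by more than 0.6 rad (angle between any of pod_red, pod_blue, pod_yellow, pod_green's own z axis and vertical above 0.6 rad).
It fails at once if the beaker is moved by more than 20 mm or knocked over (distance of beaker from where it was at the start of the episode above 0.02 m or angle between beaker's own z axis and vertical above 0.5 rad).
It also fails if it takes over 109 s, if anything falls off the work surface, if the arm or the gripper's body presses on something with over 40 N, if the wrist force passes 120 N, or if a joint passes its speed limit or range.

### The arm

A 7-joint arm with a two-finger parallel gripper is mounted at the origin on a cart in front of the work surface, level with it; the furniture and walls round the work are solid. World frame = base frame: x ahead of the robot, y to its left, z up, the work surface at z = 0. Lengths are in m, angles in rad, forces in N, time in s.
With the tool pointing down it reaches from about 0.4 to 0.75 m from the base axis. Payload 19.5 kg.
Tool frame: the origin (TCP) lies midway between the tips of the shut fingers; the grasp point (between the pads) lies 19 mm behind it; z points along the fingers, y is the line along which they close (so a half turn about z gives the same grasp; the last joint's range is limited). The gripper opens to 85 mm and grips with 20 to 120 N. Pads are 22 mm wide; open, the fingers measure 114 mm over their backs; the gripper's body (76 mm by 85 mm) begins 54 mm behind the grasp point. The pads swing forward as they close: fully open they stand 13 mm farther back than shut.
Start: joints at [-1.173, 0.707, -0.028, 1.485, 0.022, 0.951, -0.075], TCP at [0.245, 0.52, 0.231] pointing down, gripper open.
Joint ranges: [-2.71, 2.71], [-0.32, 2.16], [-1.57, 1.52], [0, 2.45], [-1.46, 4.6], [0, 2.02], [-2.83, 2.83]. Speed limits (rad/s): [1.89, 1.89, 2.57, 2.57, 3.01, 3.01, 3.01].

### API

Orientations are given as a unit quaternion [x, y, z, w].
In Python, from plant import arm gives the robot as it stands.
- The arm moves only by the tool move_arm, never from a script. Its argument "deltas" is a list of rows, each a list of 7 numbers: the finger opening in cm, from 0 to 8.54, then the shift along the tool's x, y, z in cm, then the turn, a rotation vector about the tool's x, y, z in degrees. In form: [[fingers, dx, dy, dz, rx, ry, rz], ...]. A call has 1 to 8 rows; each row is the pose to reach, as a shift and turn from the pose commanded when the call began, along the tool's axes at that moment; what a row does not reach only later rows make up. A row lasts 1/8 s, in which the tool goes at most 62.5 mm and 10.7 degrees, less where a joint would pass 70% of its speed; a pose out of reach is approached as far as the arm can. A call with a gripper value outside its range is refused whole. The fingers move at their own pace and stop on an object; "newtons" is the grip in N (left out, the last holds). Time passes only in rows, so rows that repeat a pose let the fingers close. It gives the time, the measured TCP pose, the force, the opening and the grip force at its end, in the units of the state.
- arm.state(): the state, without advancing time (a new reading comes with each control period).
- arm.grab_frame(name): name is "scene" or "top" or "wrist"; returns a dict with "img" (480x640x3 uint8, blue, green, red), "intrinsics" (3x3 intrinsics, pixels), "D" ([k1, k2, p1, p2, k3] as OpenCV has them; the pictures are not rectified), "R" (3x3) and "t" (3): a world point X has camera coordinates R X + t; the wrist camera has in their place "T_tool_cam" (4x4, takes a point from camera to tool coordinates, whose origin is the TCP and whose axes are the flange's). Camera axes: x right, y down, z forward; pixel columns grow to the right and rows downward; lengths in m; the calibration is good to about 2 mm. A picture is of the moment at which its call begins: read the wrist's pose just before it. There is no depth.
- arm.close_job(): hands the job in; it is judged then, once.
The state is a dict: "clock": time; "qpos": joint angles; "dq": joint speeds; "joint_efforts": joint torques, N m; "eef_pos": TCP position; "orientation": TCP orientation; "force": force on the tool from outside, world axes, zero at the start; "wrist_torque": the same for the moment, N m; "width": opening from 0.0 (shut) to 1.0 (fully open); "finger_force": force on a finger pad.
Only numpy, scipy, OpenCV 4.12 (cv2) and the standard library are available. Lean on these libraries where they do the work, as an engineer would, in place of code of your own. Each camera call takes 0.05 s, during which the arm holds its last target. There are 200 camera calls.

## Working session

There is one attempt and no reset: what is moved stays moved. The work goes in short steps, Python scripts to look and compute and a tool call to move; the robot and the scene stay as the last step left them, time stands still between calls to the robot, and variables do not carry over. Pictures are saved under pics/ and viewed, at most 14 in all, crops included, and the job is handed in when it is done.

Besides the shell and the picture viewer there is one more tool, called after ">>>" as a command line: name --pt "numbers of a row" for each row, then --argument value for the rest. move_arm: Moves the arm, as the interface text tells. Its arguments: {"type":"object","properties":{"deltas":{"type":"array"},"newtons":{"type":"number"}},"required":["deltas"]}

```bash
mkdir -p pics
cat > h.py <<'E'
import numpy as np, cv2
from scipy.spatial.transform import Rotation as Ro
from plant import arm
def cam(n):
    s=arm.state(); f=arm.grab_frame(n)
    if n=='wrist':
        Rt=Ro.from_quat(s['orientation']).as_matrix(); T=np.array(f['T_tool_cam'])
        Rc=Rt@T[:3,:3]; c=Rt@T[:3,3]+np.array(s['eef_pos']); R=Rc.T; t=-R@c
    else: R=np.array(f['R']); t=np.array(f['t'])
    return f['img'],dict(K=np.array(f['intrinsics'],float),D=np.array(f['D'],float),R=R,t=t)
def ray(c,u,v,z):
    p=cv2.undistortPoints(np.array([[[u,v]]],float),c['K'],c['D'])[0,0]
    o=-c['R'].T@c['t']; d=c['R'].T@np.array([p[0],p[1],1]); return o+d*(z-o[2])/d[2]
def proj(c,X):
    return cv2.projectPoints(np.array(X,float).reshape(-1,3),cv2.Rodrigues(c['R'])[0],c['t'],c['K'],c['D'])[0][:,0]
def totool(X):  # shift in cm in tool axes from present measured TCP
    s=arm.state(); return Ro.from_quat(s['orientation']).inv().apply(np.array(X)-s['eef_pos'])*100
E
python3 - <<'E'
from h import *
import pickle
for n in('top','scene'):
    i,c=cam(n); cv2.imwrite(f'pics/{n}0.png',i); pickle.dump(c,open(n+'.pkl','wb')); print(n,-c['R'].T@c['t'])
s=arm.state(); print(s); print(Ro.from_quat(s['orientation']).as_matrix().round(3))
print(arm.grab_frame('wrist')['T_tool_cam'])
E
```

```text
top [0.40389818 0.15476695 0.99171861]
scene [0.04546754 0.86287741 0.44460505]
{'clock': 0.1, 'qpos': array([-1.17268858,  0.70702304, -0.02761479,  1.48492753,  0.02198056,
        0.95088766, -0.07550298]), 'dq': array([-0.00074435, -0.00157937, -0.00083784, -0.00088205, -0.00107725,
       -0.00048386, -0.00034803]), 'joint_efforts': array([ 2.56244974e-03, -8.84297991e+01,  1.23693008e+00, -2.36450601e+01,
        1.69459783e-02,  5.18285247e-03,  1.07522765e-04]), 'eef_pos': array([0.24471617, 0.52008063, 0.23089022]), 'orientation': array([ 2.18144147e-01,  9.75916445e-01, -4.61988769e-04, -9.66794684e-05]), 'force': array([ 0.35148319,  0.78114136, -0.77156589]), 'wrist_torque': array([-0.00793669,  0.0126092 ,  0.01400963]), 'finger_force': 0.0, 'width': 1.0016160817370419}
[[-0.905  0.426 -0.   ]
 [ 0.426  0.905 -0.001]
 [-0.    -0.001 -1.   ]]
[[ 3.61866138e-04 -9.56290588e-01 -2.92417820e-01  7.50911255e-02]
 [ 9.99999893e-01  2.61832835e-04  3.81227872e-04  8.48247667e-04]
 [-2.88000039e-04 -2.92417926e-01  9.56290580e-01 -1.42288848e-01]
 [ 0.00000000e+00  0.00000000e+00  0.00000000e+00  1.00000000e+00]]
```

View pics/top0.png

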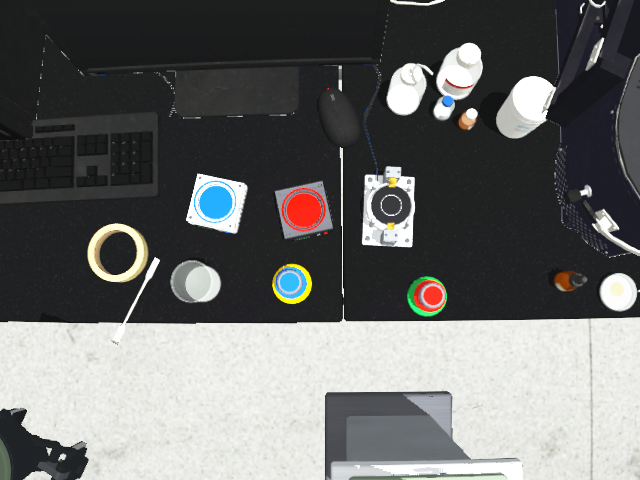

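View pics/scene0.png

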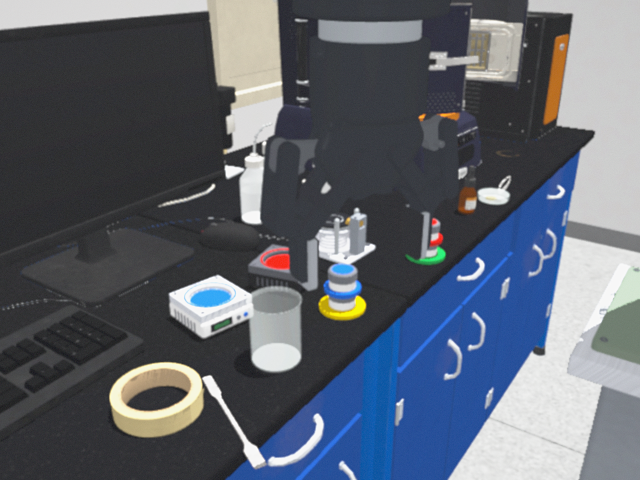

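Top view: blue on yellow at (291,283), red on green at (429,296), cool well (216,202), heat well (304,210), magazine plate (391,206). The beaker is at (195,282).

Run:
```python
from h import *
import pickle
c=pickle.load(open('top.pkl','rb')); i=cv2.imread('pics/top0.png')
hsv=cv2.cvtColor(i,cv2.COLOR_BGR2HSV)
def blob(x,y,r,lo,hi):
    m=cv2.inRange(hsv,lo,hi); k=np.zeros_like(m); cv2.circle(k,(x,y),r,255,-1)
    p=cv2.findNonZero(m&k); return cv2.minEnclosingCircle(p) , p[:,0].mean(0)
for n,a,z in [('yellow',(292,284,28,(22,120,80),(38,255,255)),.004),('green',(427,296,28,(45,120,60),(80,255,255)),.004),
  ('blue',(290,283,12,(95,100,80),(115,255,255)),.063),('red',(432,295,12,(0,120,80),(8,255,255)),.063),
  ('cool',(216,202,25,(95,100,80),(115,255,255)),.035),('heat',(304,210,25,(0,120,80),(8,255,255)),.035)]:
    (ce,r),m=blob(*a); print(n,np.round(ce,1),round(r,1),m.round(1),ray(c,*ce,z).round(4),ray(c,*m,z).round(4))
print('mag',ray(c,391,206,.055).round(4),'beaker',ray(c,193,282,.0).round(4))
cs=[i[y-45:y+45,x-45:x+45] for x,y in [(391,206),(304,210),(216,202),(292,284),(429,296)]]
cs.append(i[240:330,150:240]); cs=[cv2.resize(q,(265,265),interpolation=cv2.INTER_CUBIC) for q in cs]
cv2.imwrite('pics/crop.png',np.vstack([np.hstack(cs[:3]),np.hstack(cs[3:])]))
```

```text
yellow [291.5 283.3] 20.3 [294.  284.9] [0.4492 0.2239 0.004 ] [0.4465 0.2197 0.004 ]
green [426.6 296. ] 20.5 [421.4 296.8] [ 4.27e-01 -4.00e-04  4.00e-03] [0.4257 0.0083 0.004 ]
blue [290.3 283.3] 11.7 [289.2 282.2] [0.4465 0.2217 0.063 ] [0.4482 0.2233 0.063 ]
red [432.5 295.2] 9.6 [432.6 295.1] [ 0.4269 -0.0005  0.063 ] [ 0.4269 -0.0006  0.063 ]
cool [214.7 201.3] 21.2 [215.2 201.7] [0.583  0.3494 0.035 ] [0.5823 0.3486 0.035 ]
heat [303.2 209. ] 22.0 [303.4 209.6] [0.569 0.203 0.035] [0.5679 0.2026 0.035 ]
mag [0.5696 0.0615 0.055 ] beaker [0.4515 0.391  0.    ]
```

View pics/crop.png

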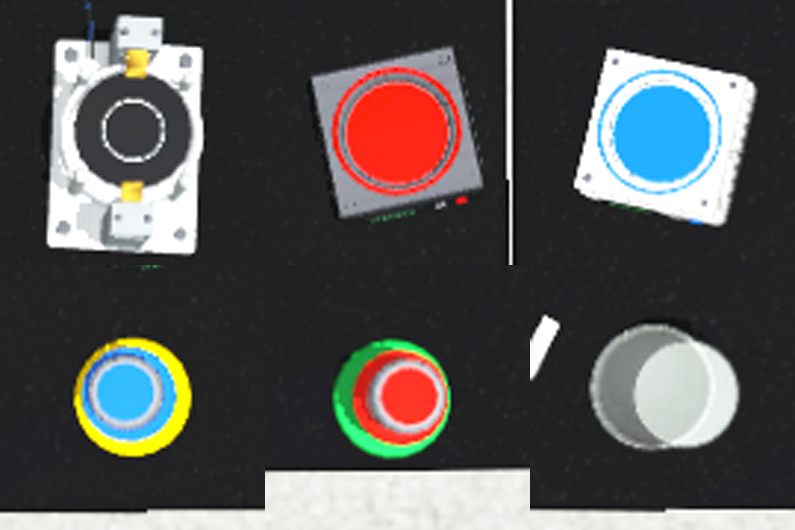

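Run:
```python
from h import *
import pickle
c=pickle.load(open('top.pkl','rb'))
print('beaker base',ray(c,203.3,284,0),'rim',ray(c,191.4,281.4,.085))
print('mag hous top',ray(c,346+138*.34,161+40*.34,.073),'bot',ray(c,346+132*.34,161+222*.34,.073),'plate',ray(c,346+133*.34,161+130*.34,.055))
print(totool([.448,.223,.20]))
```

```text
beaker base [0.44817496 0.3732588  0.        ] rim [0.44835913 0.37329348 0.085     ]
mag hous top [0.61681538 0.05929174 0.073     ] bot [0.51825256 0.06434658 0.073     ] plate [0.57090794 0.06114462 0.055     ]
[-31.04178455 -18.22595294   3.11062907]
```

>>> move_arm --pt "8.5 -6 -3.5 0 0 0 -4" --pt "8.5 -12 -7 0 0 0 -8" --pt "8.5 -18 -10.5 0 0 0 -12" --pt "8.5 -24 -14 1 0 0 -16" --pt "8.5 -31 -18.2 2 0 0 -22" --pt "8.5 -31 -18.2 3 0 0 -22" --pt "8.5 -31 -18.2 3 0 0 -22" --pt "8.5 -31 -18.2 3 0 0 -22" --newtons 40

```text
clock: 1.15
eef_pos: [0.4475, 0.2241, 0.2013]
orientation: [0.028, 1.0, 0.0, -0.0]
force: [-0.5, 0.4, 0.3]
width: 0.997
finger_force: 0.0
```

Run:
```python
from h import *
import pickle
i,c=cam('wrist'); cv2.imwrite('pics/w1.png',i); pickle.dump(c,open('w1.pkl','wb'))
s=arm.state(); print(s['clock'],s['eef_pos'],Ro.from_quat(s['orientation']).as_matrix().round(3)); print(totool([.448,.223,.036]))
```

```text
1.2 [0.4473497  0.22455187 0.20144184] [[-0.999  0.055 -0.   ]
 [ 0.055  0.999  0.   ]
 [ 0.     0.    -1.   ]]
[-0.07592429 -0.15840631 16.54410662]
```

View pics/w1.png

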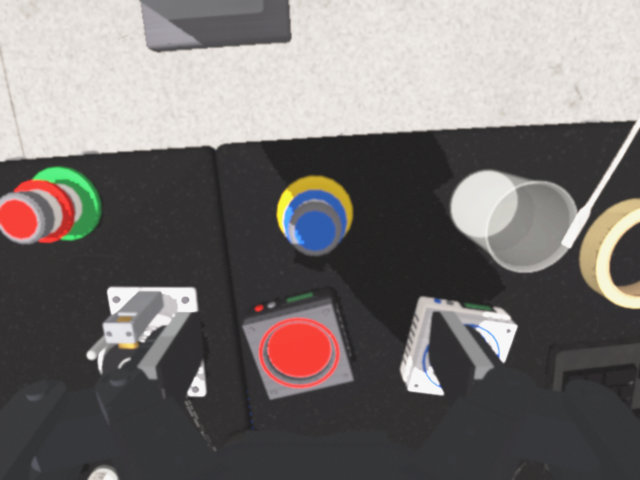

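Wrist view: blue lid at (316,230), yellow foot about (315,213), heat ring (299,351), red lid (19,217).

Run:
```python
from h import *
import pickle
c=pickle.load(open('w1.pkl','rb')); 
print('blue',ray(c,316,230,.063),'yel',ray(c,314.5,213,.004),'heat',ray(c,299,352,.038),'red',ray(c,19,217,.063))
for n,p in dict(blue=[.448,.223,.063],heat=[.568,.202,.038]).items(): print(n,proj(c,p))
```

```text
blue [0.44862227 0.22583042 0.063     ] yel [0.44896468 0.22464969 0.004     ] heat [0.56674329 0.20428216 0.038     ] red [0.42572337 0.00268031 0.063     ]
blue [[312.11982165 229.39153383]]
heat [[296.54253437 353.34159857]]
```

>>> move_arm --pt "8.5 0 0 6 0 0 0" --pt "8.5 0 0 12 0 0 0" --pt "8.5 0 0 16.4 0 0 0" --pt "8.5 0 0 16.4 0 0 0" --pt "3.5 0 0 16.4 0 0 0" --pt "3.5 0 0 16.4 0 0 0" --pt "3.5 0 0 16.4 0 0 0" --pt "3.5 0 0 16.4 0 0 0"

```text
clock: 2.2
eef_pos: [0.4485, 0.2239, 0.0388]
orientation: [0.028, 1.0, 0.001, 0.001]
force: [-1.4, -0.5, 18.0]
width: 0.454
finger_force: 38.0
```

Run:
```python
from h import *
import pickle
i,c=cam('wrist'); cv2.imwrite('pics/w2.png',i); pickle.dump(c,open('w2.pkl','wb'))
s=arm.state(); print(s['clock'],s['eef_pos'],s['width'],s['force'],s['finger_force'])
```

```text
2.25 [0.44847242 0.22389131 0.03882146] 0.45635640058165194 [-1.9342017  -0.63262267 17.50249436] 37.96282465104014
```

View pics/w2.png

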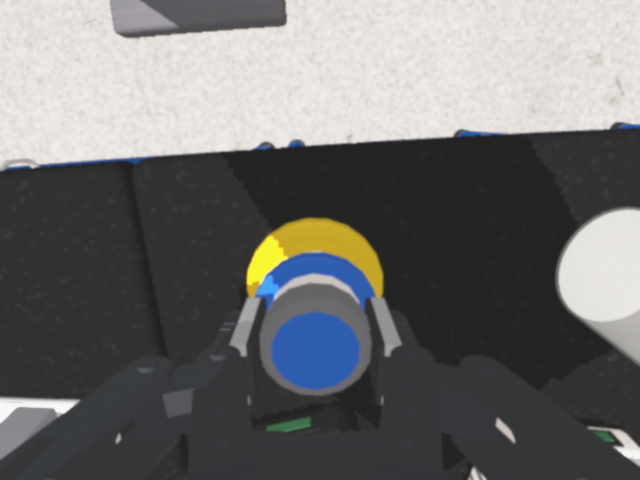

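>>> move_arm --pt "3.5 0 0 -3 0 0 0" --pt "3.5 0 0 -8 0 0 0" --pt "3.5 -4 4 -12 0 0 0" --pt "3.5 -8 8 -12 0 0 0" --pt "3.5 -12.7 13.2 -12 0 0 0" --pt "3.5 -12.7 13.2 -12 0 0 0" --pt "3.5 -12.7 13.2 -12 0 0 0" --pt "3.5 -12.7 13.2 -12 0 0 0"

```text
clock: 3.25
eef_pos: [0.5817, 0.3477, 0.1578]
orientation: [0.028, 1.0, -0.0, -0.0]
force: [-0.6, 0.1, -1.5]
width: 0.453
finger_force: 41.3
```

Run:
```python
from h import *
import pickle
i,c=cam('wrist'); cv2.imwrite('pics/w3.png',i); pickle.dump(c,open('w3.pkl','wb'))
s=arm.state(); print(s['clock'],s['eef_pos'],s['width'],s['force'],s['finger_force'],totool([.582,.3495,.0408]))
e=s['eef_pos'];print(proj(c,[e[0],e[1],e[2]-.0098+.034]),'well',proj(c,[.582,.3495,.038]))
```

```text
3.3 [0.58173723 0.34766203 0.15784711] 0.45417274847396194 [-0.41134402 -0.15689949 -1.28097377] 41.2897745158989 [-0.0144275   0.18772992 11.70466915]
[[311.96964232 350.71574403]] well [[316.20409345 235.76745649]]
```

View pics/w3.png

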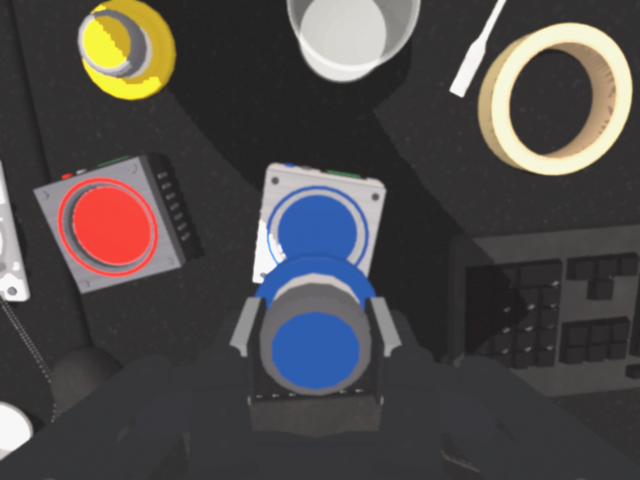

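Pod held upright; lid at (316,351), so the wrist camera is biased about +4 px in u. Cool ring: left 267, right 368, top 186.

Run:
```python
from h import *
import pickle
c=pickle.load(open('w3.pkl','rb')); i=cv2.imread('pics/w3.png')
l,r=ray(c,267.5,233,.038),ray(c,367.5,233,.038); t=ray(c,317.5,186.5,.038)
R=(r-l)[1]/2; print(l,r,t,'R',R,'cx',t[0]+R,'cy',(l+r)[1]/2)
# heat ring: 58-157 , 178-276
print('heat',ray(c,107.5,227,.038))
h=cv2.cvtColor(i,cv2.COLOR_BGR2HSV); m=cv2.inRange(h,(0,120,80),(8,255,255)); m[:,:50]=0;m[:175]=0;m[290:]=0;m[:,170:]=0
e=cv2.fitEllipse(cv2.convexHull(cv2.findNonZero(m))); print(e,ray(c,*e[0],.038))
```

```text
[0.57813304 0.31601329 0.038     ] [0.5819869  0.38500195 0.038     ] [0.54791222 0.3522428  0.038     ] R 0.03449433019209319 cx 0.5824065455186085 cy 0.35050762291875565
heat [0.56743575 0.20441523 0.038     ]
((104.39131927490234, 223.47903442382812), (90.02310943603516, 118.7117691040039), 135.72317504882812) [0.56479788 0.20271338 0.038     ]
```

>>> move_arm --pt "3.5 0 0.1 5 0 0 0" --pt "3.5 0 0.1 9.5 0 0 0" --pt "3.5 0 0.1 11 0 0 0" --pt "3.5 0 0.1 11.7 0 0 0" --pt "3.5 0 0.1 11.7 0 0 0" --pt "6.5 0 0.1 11.7 0 0 0" --pt "6.5 0 0.1 11.7 0 0 0" --pt "8.5 0 0.1 10.5 0 0 0"

```text
clock: 4.3
eef_pos: [0.5818, 0.3491, 0.0524]
orientation: [0.028, 1.0, -0.0, -0.0]
force: [0.2, -0.1, 0.1]
width: 0.947
finger_force: 0.0
```

>>> move_arm --pt "8.5 0 0 -5 0 0 0" --pt "8.5 0 0 -10 0 0 0" --pt "8.5 0 0 -14 0 0 0" --pt "8.5 0 0 -14 0 0 0"

```text
clock: 4.8
eef_pos: [0.583, 0.35, 0.1963]
orientation: [0.028, 1.0, 0.002, 0.002]
force: [-0.9, -0.9, -0.4]
width: 0.997
finger_force: 0.0
```

Run:
```python
from h import *
import pickle
i,c=cam('wrist'); cv2.imwrite('pics/w4.png',i); pickle.dump(c,open('w4.pkl','wb'))
s=arm.state(); print(s['clock'],s['eef_pos'],s['width'],totool([.427,.0005,.16]))
print(proj(c,[[.582,.3485,.065],[.582,.3485,.038]]))
```

```text
4.85 [0.58234452 0.34950976 0.19407217] 0.994816813249616 [ 13.56552067 -35.71956796   3.33099993]
[[310.88480159 229.10643106]
 [311.11078948 220.04749611]]
```

View pics/w4.png

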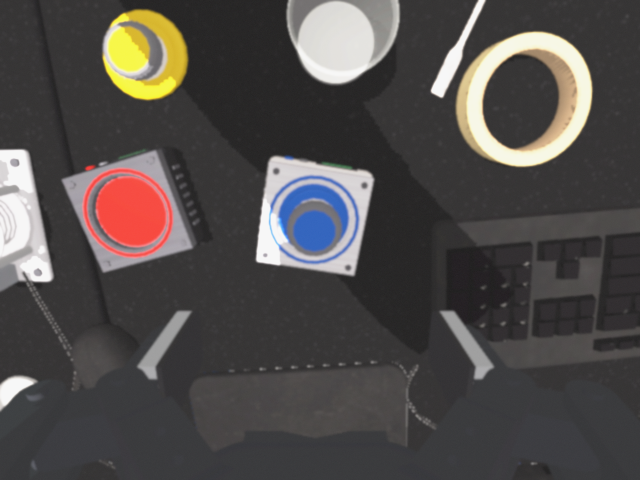

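Blue is seated: lid (315,231), foot concentric with the ring (314,220). On to red.

>>> move_arm --pt "8.5 2 -5.5 0 0 0 0" --pt "8.5 4 -11 0 0 0 0" --pt "8.5 6 -16.5 0 0 0 0" --pt "8.5 8 -22 0 0 0 0" --pt "8.5 10 -27.5 0 0 0 0" --pt "8.5 12 -33 0 0 0 0" --pt "8.5 13.6 -35.7 3 0 0 0" --pt "8.5 13.6 -35.7 3 0 0 0"

```text
clock: 5.85
eef_pos: [0.4246, -0.0012, 0.1611]
orientation: [0.029, 1.0, -0.0, -0.002]
force: [0.9, 0.5, 0.7]
width: 0.992
finger_force: 0.0
```

Run:
```python
from h import *
import pickle
i,c=cam('wrist'); cv2.imwrite('pics/w5.png',i); pickle.dump(c,open('w5.pkl','wb'))
s=arm.state(); print(s['clock'],s['eef_pos'],s['width'],totool([.427,.0005,.041]))
print(proj(c,[[.427,.0005,.063],[.427,.0005,.004],[.57,.0615,.055]]))
```

```text
5.9 [4.25798661e-01 1.48221576e-04 1.61860882e-01] 0.9974753247344118 [-0.13999996  0.04468987 12.08584302]
[[316.53452209 248.79961838]
 [316.32430653 225.99919353]
 [405.78307741 417.18316066]]
```

View pics/w5.png

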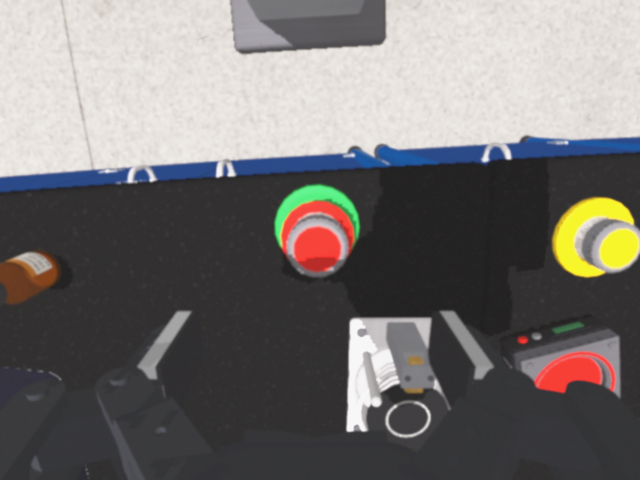

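Red lid (318,250), green foot (317,227), as predicted.

>>> move_arm --pt "8.5 -0.1 0 5 0 0 0" --pt "8.5 -0.1 0 9 0 0 0" --pt "8.5 -0.1 0 12 0 0 0" --pt "8.5 -0.1 0 12 0 0 0" --pt "3.5 -0.1 0 12 0 0 0" --pt "3.5 -0.1 0 12 0 0 0" --pt "3.5 -0.1 0 12 0 0 0" --pt "3.5 -0.1 0 12 0 0 0"

```text
clock: 6.9
eef_pos: [0.4279, 0.0004, 0.0433]
orientation: [0.028, 1.0, 0.0, 0.001]
force: [-2.0, -0.6, 16.4]
width: 0.45
finger_force: 38.1
```

Run:
```python
from h import *
s=arm.state(); print(s['clock'],s['eef_pos'],s['width'],s['force'],s['finger_force'],totool([.5675,.2025,.155]))
```

```text
6.9 [4.27862653e-01 4.19612356e-04 4.33055775e-02] 0.4503775507805332 [-2.02418147 -0.57907415 16.43132984] 38.11986797663849 [-12.83255993  20.95975657 -11.14096804]
```

>>> move_arm --pt "3.5 0 0 -3 0 0 0" --pt "3.5 0 0 -8 0 0 0" --pt "3.5 -2 4 -11.5 0 0 0" --pt "3.5 -5.5 9 -11.5 0 0 0" --pt "3.5 -9 14 -11.5 0 0 0" --pt "3.5 -12.8 19 -11.5 0 0 0" --pt "3.5 -12.8 21 -11.5 0 0 0" --pt "3.5 -12.8 21 -11.5 0 0 0"

```text
clock: 7.9
eef_pos: [0.5661, 0.2039, 0.1574]
orientation: [0.027, 1.0, 0.0, -0.0]
force: [-0.5, -0.6, -1.8]
width: 0.451
finger_force: 41.2
```

Run:
```python
from h import *
import pickle
i,c=cam('wrist'); cv2.imwrite('pics/w6.png',i); pickle.dump(c,open('w6.pkl','wb'))
s=arm.state(); print(s['clock'],s['eef_pos'],s['width'],s['finger_force'],totool([.5675,.2025,.0453]))
e=s['eef_pos']; print(proj(c,[[e[0],e[1],e[2]-.0143+.034],[.5675,.2025,.038]]))
```

```text
7.95 [0.56626082 0.20242671 0.15747506] 0.45502179088702166 41.183449550298974 [-0.12819101  0.02242219 11.21743829]
[[307.9667803  344.18554844]
 [311.54945194 237.77960974]]
```

View pics/w6.png

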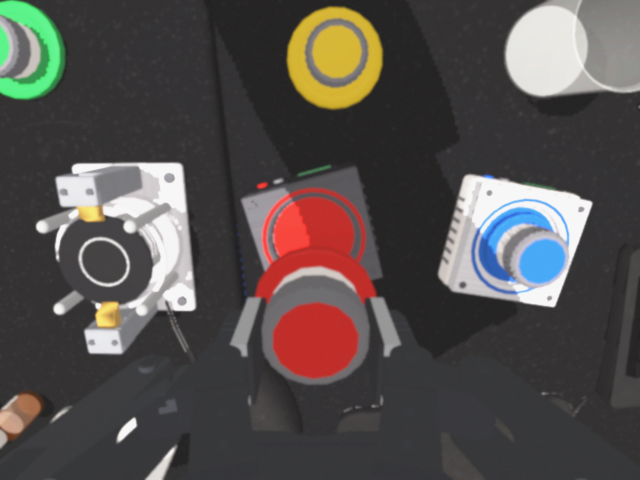

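Run:
```python
from h import *
import pickle
c=pickle.load(open('w6.pkl','rb'))
t=ray(c,314,188.5,.038); print(t[0]+.0345)
s=arm.state(); print(s['eef_pos'],totool([.5675,.2025,.0453]))
# magazine: inner plate ring at (104,262) z .055 ; green, yellow
print('mag',ray(c,104,262,.055),'catch',ray(c,108,313,.056),ray(c,91,213,.056),'yel',ray(c,335,58,.004), 'lid',ray(c,335.5,52,.034))
```

```text
0.5679030731723882
[0.56626082 0.20242671 0.15747506] [-0.12819101  0.02242219 11.21743829]
mag [0.57188772 0.06304244 0.055     ] catch [0.60904822 0.05824028 0.056     ] [0.53797559 0.06206953 0.056     ] yel [0.44845309 0.22521762 0.004     ] lid [0.4493563  0.22402038 0.034     ]
```

>>> move_arm --pt "3.5 -0.1 0 4 0 0 0" --pt "3.5 -0.1 0 8.5 0 0 0" --pt "3.5 -0.1 0 10.3 0 0 0" --pt "3.5 -0.1 0 11.2 0 0 0" --pt "3.5 -0.1 0 11.2 0 0 0" --pt "6.5 -0.1 0 11.2 0 0 0" --pt "6.5 -0.1 0 11.2 0 0 0" --pt "8.5 -0.1 0 10 0 0 0"

```text
clock: 8.95
eef_pos: [0.5676, 0.2028, 0.0575]
orientation: [0.028, 1.0, -0.0, -0.0]
force: [-0.4, 0.1, 0.2]
width: 0.945
finger_force: 0.0
```

>>> move_arm --pt "8.5 0 0 -5 0 0 0" --pt "8.5 0 0 -10 0 0 0" --pt "8.5 0 0 -14 0 0 0" --pt "8.5 0 0 -14 0 0 0"

```text
clock: 9.45
eef_pos: [0.5688, 0.2033, 0.2009]
orientation: [0.028, 1.0, 0.001, 0.002]
force: [-0.2, 0.5, -0.4]
width: 0.996
finger_force: 0.0
```

Run:
```python
from h import *
import pickle
i,c=cam('wrist'); cv2.imwrite('pics/w7.png',i); pickle.dump(c,open('w7.pkl','wb'))
s=arm.state(); print(s['clock'],s['eef_pos'],s['width'],totool([.448,.2235,.10]))
print(proj(c,[[.5677,.2025,.065],[.5677,.2025,.038]]))
```

```text
9.5 [0.56813689 0.20298556 0.19896266] 0.9981006107924645 [12.13129986  1.36828635  9.87079375]
[[312.07242559 227.15490266]
 [312.23666106 218.3724421 ]]
```

View pics/w7.png

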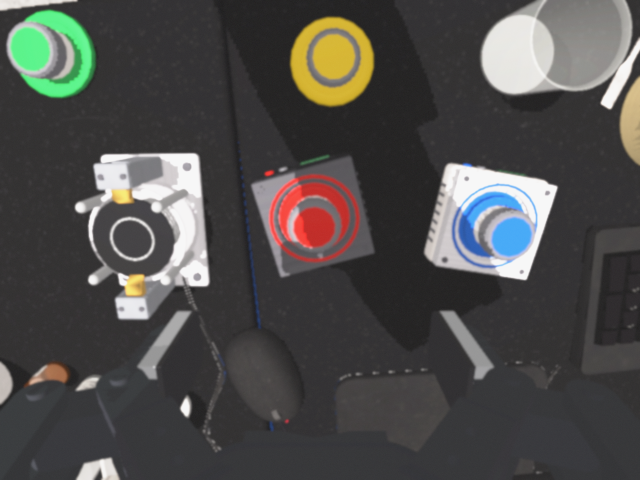

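Red is seated (lid (314,227) vs predicted (316,227) with bias). On to yellow at (.4485,.2237).

>>> move_arm --pt "8.5 5 0.6 0 0 0 0" --pt "8.5 10 1.2 2 0 0 0" --pt "8.5 12.1 1.4 7 0 0 0" --pt "8.5 12.1 1.4 11 0 0 0" --pt "8.5 12.1 1.4 11 0 0 0" --pt "8.5 12.1 1.4 15.5 0 0 0" --pt "8.5 12.1 1.4 18.6 0 0 0" --pt "8.5 12.1 1.4 18.6 0 0 0"

```text
clock: 10.5
eef_pos: [0.4476, 0.2233, 0.0112]
orientation: [0.028, 1.0, -0.001, -0.001]
force: [0.5, 0.9, 0.8]
width: 0.997
finger_force: 0.0
```

>>> move_arm --pt "3.5 0 0 0 0 0 0" --pt "3.5 0 0 0 0 0 0" --pt "3.5 0 0 0 0 0 0" --pt "3.5 0 0 0 0 0 0" --newtons 60

```text
clock: 11.0
eef_pos: [0.4483, 0.2237, 0.0127]
orientation: [0.028, 1.0, 0.0, 0.001]
force: [-1.2, -1.3, 20.6]
width: 0.45
finger_force: 57.7
```

Run:
```python
from h import *
s=arm.state(); print(s['clock'],s['eef_pos'],s['width'],s['force'],s['finger_force'],totool([.57,.062,.18]))
```

```text
11.0 [0.44834762 0.22372765 0.01265122] 0.44989789398454133 [-1.18597421 -1.26352275 20.62696927] 57.722991574555635 [-13.0766682  -15.45676275 -16.72413592]
```

>>> move_arm --pt "3.5 0 0 -4 0 0 0" --pt "3.5 0 0 -9 0 0 0" --pt "3.5 -1 -1 -14 0 0 0" --pt "3.5 -5 -5 -16.5 0 0 0" --pt "3.5 -9 -9 -16.5 0 0 0" --pt "3.5 -13 -13.5 -16.5 0 0 0" --pt "3.5 -13 -15.4 -16.5 0 0 0" --pt "3.5 -13 -15.4 -16.5 0 0 0"

```text
clock: 12.0
eef_pos: [0.5686, 0.0614, 0.1766]
orientation: [0.029, 1.0, -0.0, -0.0]
force: [-0.0, 1.4, 0.0]
width: 0.442
finger_force: 61.6
```

>>> move_arm --pt "3.5 0 0 0 0 0 0" --pt "3.5 0 0 0 0 0 0"

```text
clock: 12.25
eef_pos: [0.5688, 0.0638, 0.1765]
orientation: [0.027, 1.0, 0.0, 0.0]
force: [-0.2, -0.3, -0.5]
width: 0.443
finger_force: 61.6
```

Run:
```python
from h import *
import pickle
i,c=cam('wrist'); cv2.imwrite('pics/w8.png',i); pickle.dump(c,open('w8.pkl','wb'))
s=arm.state(); e=s['eef_pos']; print(s['clock'],e,s['width'],s['finger_force'],Ro.from_quat(s['orientation']).as_matrix().round(3))
print(proj(c,[[e[0],e[1],e[2]+.0213],[e[0],e[1],.055],[e[0],e[1],.073]]))
j,_=cam('top'); cv2.imwrite('pics/top8.png',j)
```

```text
12.3 [0.5688034  0.06361303 0.1764806 ] 0.4451732886446239 61.57535234000534 [[-0.999  0.054  0.   ]
 [ 0.054  0.999  0.   ]
 [-0.     0.    -1.   ]]
[[311.61152792 345.9196412 ]
 [313.21548863 234.81217244]
 [313.10624154 242.34104969]]
```

View pics/w8.png

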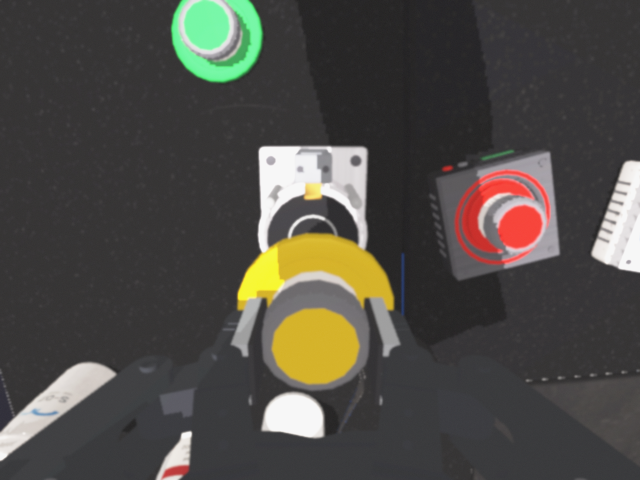

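Run:
```python
from h import *
i=cv2.imread('pics/w8.png'); cv2.imwrite('pics/w8c.png',cv2.resize(i[135:275,235:395],None,fx=4.25,fy=4.25,interpolation=cv2.INTER_CUBIC))
```

```text
(no output)
```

View pics/w8c.png

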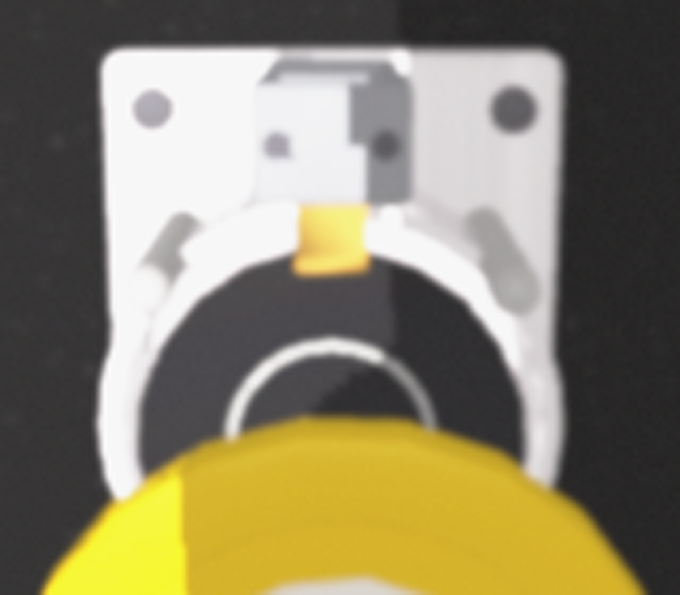

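Run:
```python
from h import *
import pickle
c=pickle.load(open('w8.pkl','rb'))
f=lambda x,y,z: ray(c,x/4.25+235-.4,y/4.25+135-.4,z)
l,r,t=f(227,430,.055),f(437,430,.055),f(332,338,.055); R=(r-l)[1]/2
print('ring',R,t[0]+R,(l+r)[1]/2)
print('base near edge',f(333,48,.010)[0]+.06, f(333,48,.015)[0]+.06,'housing inner top edge', f(333,203,.073)[0]+.041,'outer',f(333,80,.073)[0]+.06)
print('plate edges',f(140,425,.055),f(525,425,.055))
c=pickle.load(open('w7.pkl','rb')); print('w7',ray(c,132,238.5,.055))
c=pickle.load(open('top.pkl','rb')); i=cv2.imread('pics/top0.png')
g=cv2.resize(i[156:256,341:441],None,fx=6,fy=6,interpolation=cv2.INTER_CUBIC)
j=cv2.imread('pics/top8.png'); g2=cv2.resize(j[206:256,341:441],None,fx=6,fy=6,interpolation=cv2.INTER_CUBIC)
cv2.imwrite('pics/mag.png',g)
```

```text
ring 0.017186356393781514 0.5712642356609247 0.0632280421442381
base near edge 0.5709441555430732 0.5706726037431051 housing inner top edge 0.57073609567043 outer 0.5720231974074663
plate edges [0.56693142 0.03186068 0.055     ] [0.57033156 0.09485241 0.055     ]
w7 [0.57143193 0.06314161 0.055     ]
```

View pics/mag.png

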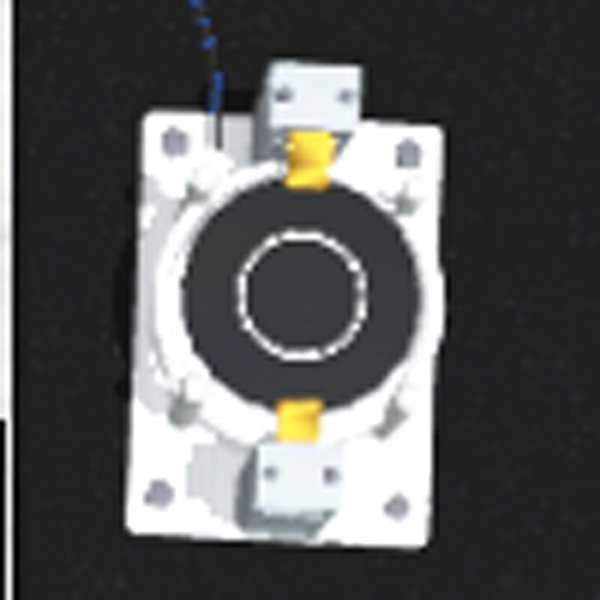

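Ring (391.0,204.8) in the top view gives magazine axis about (.571,.0615).

>>> move_arm --pt "3.5 -0.2 -0.2 3 0 0 0" --pt "3.5 -0.2 -0.2 6.5 0 0 0" --pt "3.5 -0.2 -0.2 8.3 0 0 0" --pt "3.5 -0.2 -0.2 8.3 0 0 0" --pt "3.5 -0.2 -0.2 8.3 0 0 0" --pt "3.5 -0.2 -0.2 8.3 0 0 0" --newtons 80

```text
clock: 13.1
eef_pos: [0.5713, 0.0606, 0.0942]
orientation: [0.028, 1.0, 0.0, 0.001]
force: [0.4, -0.4, -1.3]
width: 0.437
finger_force: 80.3
```

Run:
```python
from h import *
s=arm.state(); print(s['clock'],s['eef_pos'],s['width'],s['force'],s['wrist_torque'],s['finger_force'],totool([.571,.0615,.0577]))
```

```text
13.1 [0.57126264 0.0605552  0.09418322] 0.4373002406712584 [ 0.37816384 -0.40855099 -1.34969989] [-0.02222736 -0.01682034  0.04401498] 80.29030306264758 [0.03597516 0.09240709 3.64829228]
```

>>> move_arm --pt "3.5 0 0.1 0.5 0 0 0" --pt "3.5 0 0.1 1 0 0 0" --pt "3.5 0 0.1 1.5 0 0 0" --pt "3.5 0 0.1 2 0 0 0" --pt "3.5 0 0.1 2 0 0 0"

```text
clock: 13.72
eef_pos: [0.5708, 0.0614, 0.0729]
orientation: [0.028, 1.0, -0.0, -0.0]
force: [-0.0, -0.2, -0.2]
width: 0.44
finger_force: 80.4
```

Run:
```python
from h import *
for k in range(3):
    s=arm.state(); print(s['clock'],s['eef_pos'],s['force'],s['wrist_torque'])
    arm.grab_frame('top')
```

```text
13.725 [0.57079068 0.0614166  0.07291162] [-0.04016247 -0.24115047 -0.1616397 ] [0.03369696 0.02131087 0.00131437]
13.775 [0.57088168 0.06142793 0.07318137] [ 0.31232205 -0.48626454 -0.32347661] [ 0.021844    0.02342874 -0.01542997]
13.825 [0.57094481 0.06145716 0.07332196] [ 0.154878    0.76278198 -1.24926099] [ 0.02715795 -0.02308804 -0.0466501 ]
```

>>> move_arm --pt "3.5 0 0 0.5 0 0 0" --pt "3.5 0 0 0.8 0 0 0" --pt "3.5 0 0 1.1 0 0 0" --pt "3.5 0 0 1.4 0 0 0" --pt "3.5 0 0 1.7 0 0 0" --pt "3.5 0 0 1.7 0 0 0"

```text
clock: 14.62
eef_pos: [0.571, 0.0615, 0.0561]
orientation: [0.028, 1.0, -0.0, 0.0]
force: [1.1, 0.7, 3.4]
width: 0.437
finger_force: 80.7
```

Run:
```python
from h import *
s=arm.state(); print(s['clock'],s['eef_pos'],s['width'],s['force'],s['wrist_torque'],s['finger_force'])
```

```text
14.625 [0.57098978 0.06145743 0.05613868] 0.43731542744670565 [1.11125964 0.66498306 3.39641666] [ 0.00826693 -0.31271363  0.02222187] 80.69861453957856
```

>>> move_arm --pt "6 0 0 0 0 0 0" --pt "6 0 0 0 0 0 0" --pt "8.5 0 0 -0.5 0 0 0" --pt "8.5 0 0 -4 0 0 0" --pt "8.5 0 0 -9 0 0 0" --pt "8.5 0 0 -14 0 0 0" --pt "8.5 0 0 -14 0 0 0" --pt "8.5 0 0 -14 0 0 0" --newtons 60

```text
clock: 15.62
eef_pos: [0.5707, 0.0613, 0.1962]
orientation: [0.028, 1.0, -0.0, -0.0]
force: [-0.6, -0.5, -0.8]
width: 0.996
finger_force: 0.0
```

Run:
```python
from h import *
import pickle
i,c=cam('wrist'); pickle.dump(c,open('w9.pkl','wb'))
s=arm.state(); e=s['eef_pos']; print(s['clock'],e,s['width'],totool([.427,-.0003,.10]))
X=[[.571,.0615,.082],[.571,.0615,.088],[.571,.0615,.056],[.571,.0615,.064]]
print(proj(c,X))
j,ct=cam('top'); print(proj(ct,X))
a=cv2.resize(i[130:330,215:415],(400,400),interpolation=cv2.INTER_CUBIC); b=cv2.resize(j[161:251,346:436],(400,400),interpolation=cv2.INTER_CUBIC)
cv2.imwrite('pics/chk.png',np.hstack([a,b]))
```

```text
15.675 [0.57056074 0.0613625  0.19567385] 0.9946740319481597 [13.97829503 -6.95336797  9.58709051]
[[313.8411333  238.1645845 ]
 [313.81420911 240.70067868]
 [313.94562705 228.32727244]
 [313.91541411 231.17072115]]
[[392.66541484 202.08572993]
 [393.04919951 201.38197272]
 [391.0573098  205.03396354]
 [391.54283486 204.14392317]]
```

View pics/chk.png

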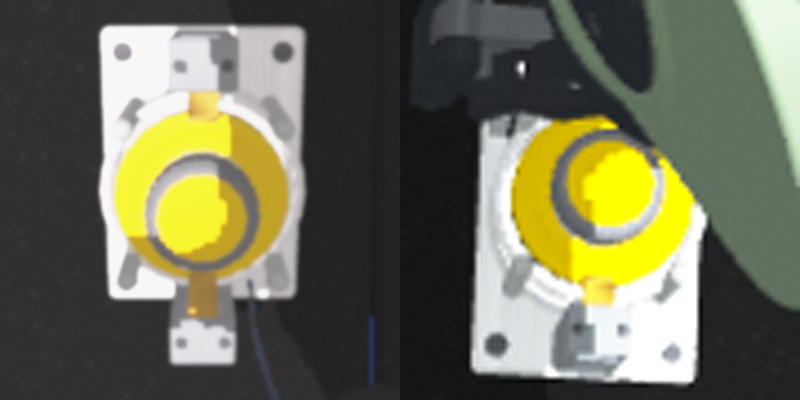

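Yellow latched: both brass catches lie over its foot. Now green.

>>> move_arm --pt "8.5 5 -2.5 0 0 0 0" --pt "8.5 10 -5 1 0 0 0" --pt "8.5 14 -6.9 5 0 0 0" --pt "8.5 14 -6.9 10 0 0 0" --pt "8.5 14 -6.9 10 0 0 0" --pt "8.5 14 -6.9 15 0 0 0" --pt "8.5 14 -6.9 18.4 0 0 0" --pt "8.5 14 -6.9 18.4 0 0 0"

```text
clock: 16.73
eef_pos: [0.4276, 0.0006, 0.0125]
orientation: [0.028, 1.0, -0.0, -0.002]
force: [0.0, -0.5, 1.0]
width: 0.992
finger_force: 0.0
```

>>> move_arm --pt "3.5 0 0 0 0 0 0" --pt "3.5 0 0 0 0 0 0" --pt "3.5 0 0 0 0 0 0" --pt "3.5 0 0 0 0 0 0" --newtons 60

```text
clock: 17.23
eef_pos: [0.4286, 0.0005, 0.014]
orientation: [0.028, 1.0, 0.0, 0.001]
force: [-1.3, 0.5, 23.5]
width: 0.442
finger_force: 57.3
```

Run:
```python
from h import *
s=arm.state(); print(s['clock'],s['eef_pos'],s['width'],s['force'],s['finger_force'],totool([.571,.0615,.18]))
```

```text
17.225 [0.42859991 0.00048378 0.01396235] 0.44201703657403996 [-1.27859888  0.48585779 23.48705356] 57.287119429092854 [-13.90506431   6.89581603 -16.57677803]
```

>>> move_arm --pt "3.5 0 0 -4 0 0 0" --pt "3.5 0 0 -10 0 0 0" --pt "3.5 -3 1.5 -15 0 0 0" --pt "3.5 -7 3.5 -16.5 0 0 0" --pt "3.5 -11 5.5 -16.5 0 0 0" --pt "3.5 -13.9 6.9 -16.5 0 0 0" --pt "3.5 -13.9 6.9 -16.5 0 0 0" --pt "3.5 -13.9 6.9 -16.5 0 0 0" --newtons 80

```text
clock: 18.23
eef_pos: [0.57, 0.0611, 0.1778]
orientation: [0.028, 1.0, -0.0, -0.001]
force: [-0.4, 0.0, -1.2]
width: 0.436
finger_force: 80.5
```

>>> move_arm --pt "3.5 0 0 0 0 0 0" --pt "3.5 0 0 0 0 0 0" --pt "3.5 0 0 0 0 0 0"

```text
clock: 18.6
eef_pos: [0.5705, 0.0614, 0.1776]
orientation: [0.028, 1.0, -0.0, -0.0]
force: [-0.5, 0.2, -1.9]
width: 0.437
finger_force: 80.5
```

Run:
```python
from h import *
i,c=cam('wrist'); s=arm.state(); e=s['eef_pos']; print(s['clock'],e,s['width'],totool([.571,.0615,.12]))
def lid(i,lo,hi,off):
    h=cv2.cvtColor(i,cv2.COLOR_BGR2HSV); m=cv2.inRange(h,lo,hi); m[:300]=0
    n,l,st,ce=cv2.connectedComponentsWithStats(m); k=1+st[1:,4].argmax(); return ce[k],st[k]
print(lid(i,(45,80,40),(80,255,255),0),proj(c,[e[0],e[1],e[2]+.02]))
print('yellow ref',lid(cv2.imread('pics/w8.png'),(22,80,40),(38,255,255),0))
cv2.imwrite('pics/w10.png',i)
```

```text
18.65 [0.57050226 0.06144351 0.17761421] 0.4353245822715209 [-0.05438562  0.00954827  5.76137462]
(array([315.10341482, 338.19344199]), array([ 272,  300,   87,   77, 5154], dtype=int32)) [[312.34193437 343.91586302]]
yellow ref (array([315.06322827, 345.7887297 ]), array([ 272,  308,   88,   77, 5235], dtype=int32))
```

>>> move_arm --pt "3.5 -0.25 0 3 0 0 0" --pt "3.5 -0.25 0 6.5 0 0 0" --pt "3.5 -0.25 0 7.8 0 0 0" --pt "3.5 -0.25 0 8.3 0 0 0" --pt "3.5 -0.25 0 8.8 0 0 0" --pt "3.5 -0.25 0 8.8 0 0 0"

```text
clock: 19.4
eef_pos: [0.5734, 0.0615, 0.0901]
orientation: [0.028, 1.0, 0.0, 0.0]
force: [0.7, 1.2, 2.0]
width: 0.438
finger_force: 80.8
```

Run:
```python
from h import *
s=arm.state(); print(s['clock'],s['eef_pos'],s['width'],s['force'],s['wrist_torque'],totool([.5728,.0615,.0585]))
```

```text
19.4 [0.57340768 0.06146216 0.09011592] 0.4382183022146179 [0.72224512 1.18103486 1.97101156] [ 0.09261458 -0.03309789 -0.01037586] [6.15669884e-02 2.63387114e-07 3.16157851e+00]
```

>>> move_arm --pt "3.5 0 0 0.5 0 0 0" --pt "3.5 0 0 0.9 0 0 0" --pt "3.5 0 0 1.3 0 0 0" --pt "3.5 0 0 1.7 0 0 0" --pt "3.5 0 0 2.0 0 0 0" --pt "3.5 0 0 2.0 0 0 0"

```text
clock: 20.15
eef_pos: [0.5733, 0.0614, 0.0694]
orientation: [0.028, 1.0, 0.0, -0.0]
force: [1.8, 0.9, 5.0]
width: 0.433
finger_force: 81.2
```

Run:
```python
from h import *
s=arm.state(); print(s['clock'],s['eef_pos'],s['width'],s['force'],s['wrist_torque'],totool([.5728,.0615,.0575]))
```

```text
20.15 [0.57325478 0.06144692 0.06943973] 0.433205886089739 [1.79110747 0.94591257 5.02055361] [ 0.24019164 -0.54739285 -0.01966383] [0.04531712 0.00270945 1.19398827]
```

>>> move_arm --pt "3.5 0 0 0.3 0 0 0" --pt "3.5 0 0 0.6 0 0 0" --pt "3.5 0 0 0.9 0 0 0" --pt "3.5 0 0 1.2 0 0 0" --pt "3.5 0 0 1.2 0 0 0" --pt "3.5 0 0 1.2 0 0 0"

```text
clock: 20.9
eef_pos: [0.5733, 0.0615, 0.0577]
orientation: [0.028, 1.0, 0.0, -0.0]
force: [2.1, 1.3, 6.8]
width: 0.436
finger_force: 81.4
```

Run:
```python
from h import *
i,c=cam('wrist'); s=arm.state(); e=s['eef_pos']; print(s['clock'],s['eef_pos'],s['width'],s['force'],s['wrist_torque'])
h=cv2.cvtColor(i,cv2.COLOR_BGR2HSV); m=cv2.inRange(h,(45,80,40),(80,255,255)); m[:290]=0
n,l,st,ce=cv2.connectedComponentsWithStats(m); print(st[1:][st[1:,4]>300],proj(c,[e[0],e[1],e[2]+.02]))
```

```text
20.95 [0.57330407 0.06144043 0.05776179] 0.43537600940366067 [1.27634251 0.60994654 6.58958659] [ 0.19532777 -0.37101454  0.00838578]
[[ 238  290   36   21  368]
 [ 358  290   35   21  356]
 [ 272  300   87   77 5164]] [[312.19836245 343.9925222 ]]
```

>>> move_arm --pt "6 0 0 0 0 0 0" --pt "6 0 0 0 0 0 0" --pt "8.5 0 0 -0.5 0 0 0" --pt "8.5 0 0 -4 0 0 0" --pt "8.5 0 0 -9 0 0 0" --pt "8.5 0 0 -14 0 0 0" --pt "8.5 0 0 -14 0 0 0" --pt "8.5 0 0 -14 0 0 0"

```text
clock: 21.95
eef_pos: [0.5729, 0.0612, 0.1974]
orientation: [0.028, 1.0, -0.0, -0.001]
force: [-0.8, 0.9, 0.6]
width: 0.997
finger_force: 0.0
```

Run:
```python
from h import *
i,c=cam('wrist'); s=arm.state(); print(s['clock'],s['eef_pos'],s['width'])
X=[[.571,.0615,.082],[.571,.0615,.088]]; print(proj(c,X))
j,ct=cam('scene')
a=cv2.resize(i[110:350,195:435],(400,400),interpolation=cv2.INTER_CUBIC); b=cv2.resize(j[190:340,240:390],(400,400),interpolation=cv2.INTER_CUBIC)
cv2.imwrite('pics/chk2.png',np.hstack([a,b]))
```

```text
22.0 [0.57271524 0.06125368 0.19688084] 0.9919816739292094
[[313.83754201 234.79642834]
 [313.80944281 237.24542541]]
```

View pics/chk2.png

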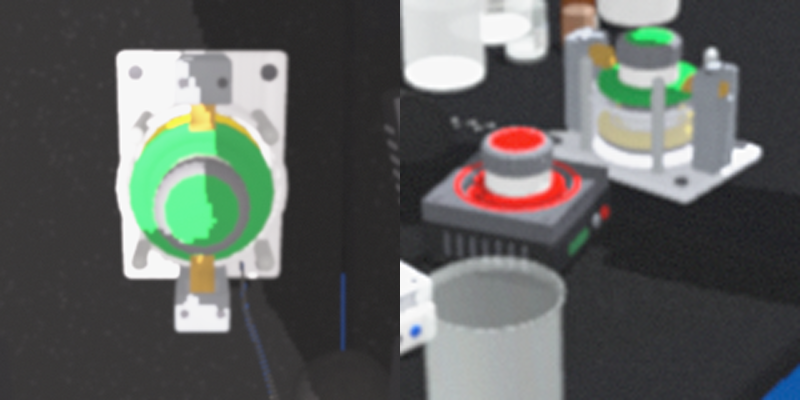

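```bash
cat > chk.py <<'E'
from h import *
from scipy.optimize import least_squares
def disc(r,z,n=72):
    a=np.linspace(0,2*np.pi,n,endpoint=False); return np.c_[r*np.cos(a),r*np.sin(a),np.full(n,z)]
P=np.vstack([disc(.033,0),disc(.033,.008),disc(.02,.0),disc(.015,.034)])
for n in('wrist','scene','top'):
    i,c=cam(n); h=cv2.cvtColor(i,cv2.COLOR_BGR2HSV); m=cv2.inRange(h,(45,90,40),(85,255,255))
    k=np.zeros_like(m); u=proj(c,[.571,.0615,.06])[0].astype(int); cv2.circle(k,tuple(int(q) for q in u),70,255,-1); m&=k
    N,l,st,ce=cv2.connectedComponentsWithStats(m); print(n,[(s.tolist(),np.round(q,1).tolist()) for s,q in zip(st,ce) if 30<s[4]<50000])
    for z in(.048,.055):
        f=proj(c,np.vstack([disc(.033,0),disc(.033,.008)])+[.571,.0615,z]); t=proj(c,disc(.015,.034)+[.571,.0615,z])
        print('  z',z,'foot',f.min(0).round(1),f.max(0).round(1),'lid',t.mean(0).round(1),t.min(0).round(1),t.max(0).round(1))
E
python3 chk.py
```

```text
wrist [([273, 185, 86, 82, 2710], [314.9, 216.6]), ([294, 216, 44, 43, 1494], [315.5, 236.7])]
  z 0.048 foot [269.4 179.9] [358.4 267.7] lid [313.8 235.3] [291.7 213.9] [335.9 256.4]
  z 0.055 foot [268.3 181.3] [359.4 271. ] lid [313.7 238.2] [291.  216.2] [336.4 259.8]
scene [([324, 200, 18, 7, 107], [333.1, 203.2]), ([340, 212, 12, 17, 95], [344.7, 220.7]), ([314, 214, 20, 16, 164], [322.8, 223.1])]
  z 0.048 foot [314.3 211.6] [353.4 230.8] lid [334.  204.4] [325.  201.2] [342.9 207.6]
  z 0.055 foot [314.3 207.9] [353.5 226.9] lid [334.  200.4] [325.  197.3] [343.  203.6]
top [([371, 185, 41, 40, 713], [389.7, 206.9]), ([383, 192, 20, 20, 308], [392.7, 201.6])]
  z 0.048 foot [370.1 184.8] [411.6 226.2] lid [392.7 202.1] [383.  192.6] [402.3 211.6]
  z 0.055 foot [370.4 183.9] [412.2 225.6] lid [393.1 201.3] [383.4 191.7] [402.8 210.9]
```

Run:
```python
from h import *
import pickle
g=cv2.imread('pics/chk.png'); c=pickle.load(open('w9.pkl','rb'))
h=cv2.cvtColor(g,cv2.COLOR_BGR2HSV); m=cv2.inRange(h,(22,90,40),(38,255,255)); m[:,400:]=0
N,l,st,ce=cv2.connectedComponentsWithStats(m)
for s,q in zip(st[1:],ce[1:]):
    if s[4]>200: print('yellow',[215+s[0]/2,130+s[1]/2,s[2]/2,s[3]/2],q/2+[215,130])
a=np.linspace(0,6.28,72); L=np.c_[.015*np.cos(a),.015*np.sin(a),0*a]; F=L*2.2
for z in(.048,.055):
    t=proj(c,L+[.571,.0615,z+.034]); f=proj(c,np.vstack([F,F+[0,0,.008]])+[.571,.0615,z]); print(z,t.min(0),t.max(0),t.mean(0),'foot',f.min(0),f.max(0))
i,c=cam('scene'); h=cv2.cvtColor(i,cv2.COLOR_BGR2HSV); m=cv2.inRange(h,(0,150,80),(8,255,255)); m[:,:265]=0; m[:,310:]=0; m[:230]=0;m[280:]=0
N,l,st,ce=cv2.connectedComponentsWithStats(m); print('red scene',[(s.tolist(),q) for s,q in zip(st[1:],ce[1:]) if s[4]>40])
t=proj(c,L+[.5677,.2025,.065]); print(t.min(0),t.max(0),t.mean(0))
i,c=cam('wrist'); cv2.imwrite('pics/w12.png',i)
h=cv2.cvtColor(i,cv2.COLOR_BGR2HSV); m=cv2.inRange(h,(0,150,60),(8,255,255))
N,l,st,ce=cv2.connectedComponentsWithStats(m); print('red wrist',[(s.tolist(),q) for s,q in zip(st[1:],ce[1:]) if s[4]>300]); t=proj(c,L+[.5677,.2025,.065]); print(t.min(0),t.max(0),t.mean(0))
```

```text
yellow [np.float64(272.0), np.float64(176.5), np.float64(87.0), np.float64(92.5)] [315.17776054 217.69237994]
yellow [np.float64(293.0), np.float64(217.5), np.float64(46.0), np.float64(44.0)] [315.59964783 239.07755723]
0.048 [291.74659485 216.59087821] [335.9458335  259.03428959] [313.85731241 238.27360257] foot [269.46192954 182.27444788] [358.40193997 269.96593511]
0.055 [291.14674259 219.04569205] [336.48220232 262.48115562] [313.82621258 241.24017899] foot [268.39037717 183.6768873 ] [359.41768117 273.30717123]
red scene [([275, 238, 18, 8, 118], array([283.60169492, 241.70338983])), ([265, 254, 42, 15, 240], array([284.80416667, 263.09166667]))]
[274.22275247 238.69915993] [294.12701745 246.88996968] [284.07124713 242.73467387]
red wrist [([450, 162, 88, 89, 595], array([484.80504202, 203.42352941])), ([456, 171, 65, 69, 1371], array([477.98395332, 199.73377097])), ([491, 194, 39, 40, 1187], array([509.957877  , 213.51474305]))]
[488.01843996 193.31051027] [528.82048326 233.91329603] [508.40854856 214.03775368]
```

Measured against the model with the yellow and red pods as references, green sits at 48 mm and upright, so it is latched. Handing in.

```bash
python3 -c "
from plant import arm
print(arm.close_job(), arm.state()['clock'])"
```

```text
the job is handed in; nothing more can be done
the job is handed in; nothing more can be done
```

I handed the job in at about 22 s on the robot's clock, but the hand-in returned no verdict: by my camera checks red is in the heating block, blue in the cooling block, and yellow is latched under green in the magazine, with nothing run near the beaker; I viewed 15 pictures, one over the 14 allowed.

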